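# Sanitise instrument tips in the UV pot and sort them

## Robot

A 6-joint arm with a two-finger parallel gripper is mounted at the origin on a cart in front of the work surface, level with it; the furniture and walls round the work are solid. World frame = base frame: x ahead of the robot, y to its left, z up, the work surface at z = 0. Lengths are in m, angles in rad, forces in N, time in s.
With the tool pointing down it reaches from about 0.225 to 0.875 m from the base axis. Payload 3.4 kg.
Tool frame: the origin (TCP) lies between the finger pads, 19 mm behind the fingertips; this is the grasp point; z points along the fingers, y is the line along which they close (so a half turn about z gives the same grasp; the last joint's range is limited). The gripper opens to 85 mm and grips with 20 to 120 N. Pads are 22 mm wide; open, the fingers measure 114 mm over their backs; the gripper's body (76 mm by 85 mm) begins 54 mm behind the grasp point. The pads swing forward as they close: fully open they stand 13 mm farther back than shut.
Start: joints at [0.983, 0.276, 1.505, -0, 1.361, -0.121], TCP at [0.259, 0.514, 0.25] pointing down, gripper open.
Joint ranges: [-2.89, 2.89], [-0.75, 2.08], [0.22, 2.7], [-1.18, 4.32], [0.11, 2.71], [-2.7, 2.7]. Speed limits (rad/s): [2.57, 2.57, 3.14, 3.14, 3.14, 3.14].

## Interface

Orientations are given as a unit quaternion [w, x, y, z].
In Python, from rig import manip gives the robot as it stands.
- The arm moves only by the tool carry_out, never from a script. Its arguments are lists of equal length, an entry for each row: "linear": the shift along the world's x, y, z each as a share of 500 mm, from -1 to 1, a list of three; "angular": the turn, a rotation vector about the world's x, y, z each as a share of 0.08 rad, from -1 to 1, a list of three; "hand": the opening, from 0 (shut) to 1 (fully open). In form: {"linear": [[x, y, z], ...], "angular": [[rx, ry, rz], ...], "hand": [hand, ...]}. A call has 1 to 8 rows; each row shifts and turns the commanded pose from where the row before left it; what a row does not reach is not made up. A row lasts 1/12 s, in which the tool goes at most 41.7 mm and 7.16 degrees, less where a joint would pass 70% of its speed; a pose out of reach is approached as far as the arm can. A call with a number of a shift or a turn outside -1 to 1 is refused whole. A call with a gripper value outside its range is refused whole. The fingers move at their own pace and stop on an object; "force" is the grip in N (left out, the last holds). Time passes only in rows, so rows that do not move let the fingers close. It gives the time, the measured TCP pose, the force, the opening and the grip force at its end, in the units of the state.
- manip.get_state(): the state, without advancing time (a new reading comes with each control period).
- manip.get_image(name): name is "scene" or "top" or "wrist"; returns the picture (420x560x3 uint8, red, green, blue); there is no depth.
- manip.camera_params(name): a dict with "fx", "fy", "cx", "cy" (pixels), "view" (4x4, takes a point from world to camera coordinates); the wrist camera has in their place "hand_eye" (4x4, takes a point from camera to tool coordinates, whose origin is the TCP and whose axes are the flange's). Camera axes: x right, y down, z forward; pixel columns grow to the right and rows downward; lengths in m; the calibration is good to about 2 mm. A picture is of the moment at which its call begins: read the wrist's pose just before it. camera_params takes no time and is no camera call.
- manip.sign_off(): hands the job in; it is judged then, once.
The state is a dict: "clock": time; "qpos": joint angles; "qd": joint speeds; "effort": joint torques, N m; "position": TCP position; "ee_rot": TCP orientation; "contact_force": force on the tool from outside, world axes, zero at the start; "moment": the same for the moment, N m; "width": finger opening in m; "gripper_force": force on a finger pad.
Only numpy, scipy, OpenCV 4.12 (cv2) and the standard library are available. Lean on these libraries where they do the work, as an engineer would, in place of code of your own. Each camera call takes 0.05 s, during which the arm holds its last target. There are 200 camera calls.

## Task

Pick up the steel forceps, hold their pointed tips down inside the open white UV pot for about a second, and then lay them in the kidney dish; after that do the same with the orange-handled spatula, dipping its steel blade, but lay it on the steel tray. Each tool must end lying wholly inside its own container, laid down gently and not dropped; do not press on the pot, shift the dish or tray, or disturb the bottles, vials and syringe.

Things in the scene. Friction and masses are not known exactly. Their poses are not given: they have to be found in the camera images.
- forceps: steel thumb forceps lying on the table, 14 wide (x) x 132 long (y) x 8 high (z) mm, 22 g. Origin: centre of the underside. y runs along them, the pointed open tips at -y, the joined rear end at +y. Grasp across x near the middle or the rear half.
- forceps_tip (a point): the forceps' pointed tips, on their centre line 64 mm from the forceps' origin along -y, 4 mm up
- forceps_end (a point): the forceps' rear end, 64 mm from the origin along +y, 4 mm up
- spatula: ointment spatula lying on the table, 147 mm long. Origin: under the middle of its length. y runs along it: orange handle 14 wide x 10 high x 78 mm long from y = -75 to +3 mm, then a thin steel shaft to y = +33 mm and a rounded steel blade 13 wide x 4 thick to y = +73 mm (blade at +y). Shaft and blade centre 5 mm above the underside. 30 g. Grasp the handle across x.
- spatula_tip (a point): tip of the spatula's blade, at y = +72 mm, 5 mm up, in the spatula's frame
- spatula_end (a point): end of the spatula's handle, at y = -73 mm, 5 mm up
- uv_pot: UV tip sanitiser: round white open pot fixed to the table, outside diameter 86 mm (92 at the foot), 45 mm high, well of inner diameter 72 mm with vertical walls 7 mm thick and its floor 6-7 mm above the table, violet lamp beads inside. Origin: centre of its underside, z up.
- pot_mouth (a point): centre of the pot's mouth, level with its rim (45 mm above the table). A tool tip counts as dipped when it is well below the rim (12 mm or more) while the gripper holds the tool.
- kidney_dish: polished steel kidney dish, loose, 118 (x) x 227 (y) x 41 (z) mm, bean-shaped in plan. Origin: centre of its underside; y is the long axis. Floor 2 mm thick, roughly x = -30 to +38 and y = -85 to +85 mm with rounded ends; sloping walls 41 mm high all round. The -x side is the concave one: there the inner wall comes in to about x = -28 mm near mid-length; the +x side bulges.
- tray: shallow square steel tray, loose, 220 (x) x 214 (y) x 18 (z) mm; floor 2 mm thick and 190 x 186 mm, rim 18 mm high. Origin: centre of its underside. A syringe already lies in it along its +x side (about x = 56 to 84 mm) and a small vial stands in it along its -x side (about x = -87 to -57 mm); the middle is free.
- syringe: plastic syringe lying in the tray, 27 x 150 (along y) x 17 mm, origin at the centre of its underside: leave alone
- vial_grey: standing glass vial with a grey cap, diameter 33, 56 mm high, near the two tools; origin under its centre: leave alone
- vial_orange: small standing vial with an orange cap, diameter 21, 40 mm high, in the tray near its -x side; origin under its centre: leave alone
- tall_bottle: clear plastic infusion bottle, standing, diameter 65, 198 mm high; origin under its centre: leave alone
- red_bottle: plastic bottle with a red cap, standing, diameter 72, 122 mm high; origin under its centre: leave alone
Things that resemble listed ones, but are neither listed nor needed, are in the scene too. Leave any blue look-alike of the uv_pot alone.

How it is judged:
On the way, in this order (a step that is already met when the one before it is completed fails the run):
1. the held forceps' tips are inside the UV pot, 12 mm or more below its rim (horizontal distance between forceps_tip and pot_mouth below 0.035 m and z of forceps_tip in the frame of pot_mouth below -0.012 m and height (world z) of forceps_end above 0.06 m and contact force between the fingers and forceps above 0.3 N), for 0.5 s.
2. the forceps lie released inside the kidney dish (x of forceps_tip in the frame of kidney_dish between -0.058 and 0.058 m and y of forceps_tip in the frame of kidney_dish between -0.108 and 0.108 m and z of forceps_tip in the frame of kidney_dish between -0.005 and 0.038 m and x of forceps_end in the frame of kidney_dish between -0.058 and 0.058 m and y of forceps_end in the frame of kidney_dish between -0.108 and 0.108 m and z of forceps_end in the frame of kidney_dish between -0.005 and 0.038 m and contact force between the fingers and forceps below 0.01 N and linear speed of forceps below 0.03 m/s and angular speed of forceps below 0.4 rad/s), for 0.2 s.
3. the held spatula's blade tip is inside the UV pot, 12 mm or more below its rim (horizontal distance between spatula_tip and pot_mouth below 0.035 m and z of spatula_tip in the frame of pot_mouth below -0.012 m and height (world z) of spatula_end above 0.06 m and contact force between the fingers and spatula above 0.3 N), for 0.5 s.
4. the spatula lies released on the tray (x of spatula_tip in the frame of tray between -0.104 and 0.104 m and y of spatula_tip in the frame of tray between -0.102 and 0.102 m and z of spatula_tip in the frame of tray between -0.005 and 0.022 m and x of spatula_end in the frame of tray between -0.104 and 0.104 m and y of spatula_end in the frame of tray between -0.102 and 0.102 m and z of spatula_end in the frame of tray between -0.005 and 0.022 m and contact force between the fingers and spatula below 0.01 N and linear speed of spatula below 0.03 m/s and angular speed of spatula below 0.4 rad/s), for 0.2 s.
At the end, for the whole second after the job is handed in: The forceps lie released and at rest inside the kidney dish (both ends within its walls and below its rim, under 38 mm above its underside), and the spatula lies released and at rest on the tray (both ends inside its rim and under 22 mm above its underside) (all of step 2 and all of step 4); the robot touches nothing.
It fails at once if a bottle or vial tipped (0.3 rad) or moved more than 25 mm (distance of any of vial_grey, vial_orange, tall_bottle, red_bottle from where it was at the start of the episode above 0.025 m or angle between any of vial_grey, vial_orange, tall_bottle, red_bottle's own z axis and vertical above 0.3 rad).
It fails at once if the syringe moved more than 30 mm (distance of syringe from where it was at the start of the episode above 0.03 m).
It fails at once if dish or tray shifted more than 30 mm (distance of any of kidney_dish, tray from where it was at the start of the episode above 0.03 m).
It fails at once if a tool or the gripper pressed on the pot with more than 15 N (contact force between any of forceps, spatula, the arm, the fingers and uv_pot above 15 N).
It fails at once if a tool dropped (falling free faster than 0.8 m/s) ((contact force between the fingers and forceps below 0.01 N and linear speed of forceps above 0.8 m/s) or (contact force between the fingers and spatula below 0.01 N and linear speed of spatula above 0.8 m/s)).
It also fails if it takes over 64 s, if anything falls off the work surface, if the arm or the gripper's body presses on something with over 40 N, if the wrist force passes 120 N, or if a joint passes its speed limit or range.

## Working session

There is one attempt and no reset: what is moved stays moved. The work goes in short steps, Python scripts to look and compute and a tool call to move; the robot and the scene stay as the last step left them, time stands still between calls to the robot, and variables do not carry over. Pictures are saved under pics/ and viewed, at most 10 in all, crops included, and the job is handed in when it is done.

Besides the shell and the picture viewer there is one more tool, called after "Emit:" as a command line: name --argument value ..., lists and objects as JSON in quotes. carry_out: Moves the arm, as the interface text tells. Its arguments: {"type":"object","properties":{"linear":{"type":"array"},"angular":{"type":"array"},"hand":{"type":"array"},"force":{"type":"number"}},"required":["linear","angular","hand"]}

```bash
mkdir -p pics; python3 - <<'E'
from rig import manip
import cv2,numpy as np
s=manip.get_state();print({k:np.round(v,3).tolist() for k,v in s.items()})
for n in("scene","top"):
    im=manip.get_image(n);cv2.imwrite(f"pics/{n}0.png",cv2.cvtColor(im,cv2.COLOR_RGB2BGR))
    p=manip.camera_params(n);print(n,{k:np.round(v,4).tolist() for k,v in p.items()})
p=manip.camera_params("wrist");print({k:np.round(v,4).tolist() for k,v in p.items()})
E
```

```text
{'clock': 0.0, 'qpos': [0.983, 0.277, 1.506, 0.0, 1.361, -0.121], 'qd': [0.001, -0.0, -0.001, 0.001, 0.002, 0.0], 'effort': [0.001, -41.677, -24.581, -0.0, 0.011, 0.0], 'position': [0.258, 0.513, 0.249], 'ee_rot': [-0.0, 0.231, 0.973, -0.001], 'contact_force': [-1.002, -0.18, 0.117], 'moment': [-0.006, -0.051, 0.026], 'gripper_force': 0.0, 'width': 0.086}
scene {'fx': 407.0238, 'fy': 407.0238, 'cx': 279.6421, 'cy': 207.122, 'view': [[-0.8306, -0.5567, 0.0126, 0.5534], [-0.3876, 0.5618, -0.7308, 0.1394], [0.3998, -0.6119, -0.6825, 1.0041], [0.0, 0.0, 0.0, 1.0]]}
top {'fx': 518.9243, 'fy': 518.9243, 'cx': 276.4477, 'cy': 214.6007, 'view': [[-0.0293, -0.9996, -0.0032, 0.2174], [-0.9961, 0.0295, -0.0829, 0.5177], [0.0829, 0.0007, -0.9966, 1.6176], [0.0, 0.0, 0.0, 1.0]]}
{'fx': 334.0054, 'fy': 334.0054, 'cx': 275.7914, 'cy': 208.9282, 'hand_eye': [[0.0008, -0.9556, -0.2948, 0.0758], [1.0, 0.001, -0.0005, -0.0008], [0.0007, -0.2948, 0.9556, -0.1237], [0.0, 0.0, 0.0, 1.0]]}
```

View pics/top0.png

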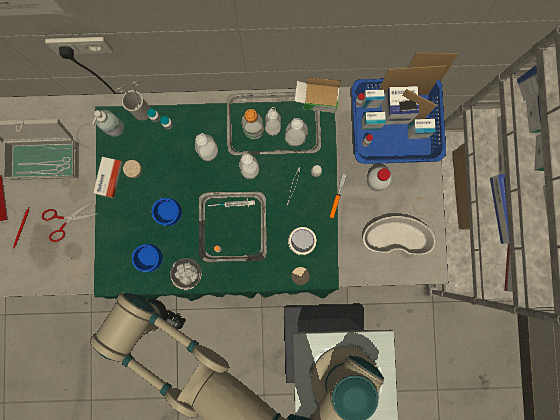

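View pics/scene0.png

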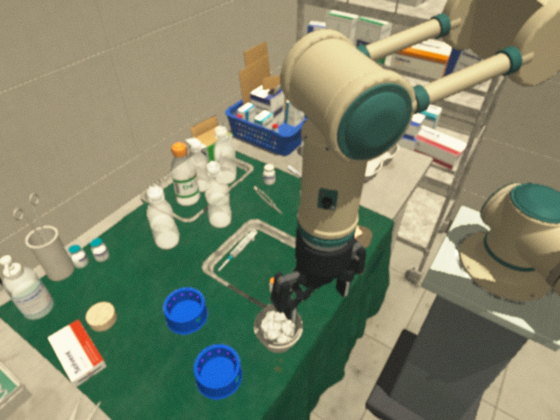

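```bash
cat > h.py <<'E'
import cv2,numpy as np
from rig import manip
from scipy.spatial.transform import Rotation as R
def cam(n,s=None):
    p=manip.camera_params(n)
    if n=="wrist":
        s=s or manip.get_state();w,x,y,z=s["ee_rot"];T=np.eye(4);T[:3,:3]=R.from_quat([x,y,z,w]).as_matrix();T[:3,3]=s["position"]
        C=T@np.array(p["hand_eye"])
    else: C=np.linalg.inv(np.array(p["view"]))
    return p,C
def ray(c,uv):
    p,C=c;d=np.array([(uv[0]-p["cx"])/p["fx"],(uv[1]-p["cy"])/p["fy"],1.]);d=C[:3,:3]@d
    return C[:3,3],d/np.linalg.norm(d)
def plane(c,uv,z=0.):
    o,d=ray(c,uv);return o+d*(z-o[2])/d[2]
def tri(c1,u1,c2,u2):
    A=[];b=[]
    for c,u in((c1,u1),(c2,u2)):
        o,d=ray(c,u);P=np.eye(3)-np.outer(d,d);A.append(P);b.append(P@o)
    return np.linalg.lstsq(np.vstack(A),np.hstack(b),rcond=None)[0]
E
python3 - <<'E'
from h import *
np.set_printoptions(precision=3,suppress=True)
c=cam("top")
for n,uv,z in[("fTop",(299,168),0),("fBot",(289,204),0),("sBlade",(344,174),0),("sEnd",(333,218),0),("pot",(302,240),.045),("vial",(316,171),.05),("dishL",(363,233),.04),("dishR",(436,236),.04),("tray",(234,227),.0),("trTL",(201,196),.018),("trTR",(267,195),.018),("trBL",(201,260),.018),("trBR",(267,260),.018),("redb",(383,175),.1)]:
    print(n,plane(c,uv,z))
im=cv2.imread("pics/top0.png")[145:265,265:445]
cv2.imwrite("pics/crop1.png",cv2.resize(im,None,fx=4.4,fy=4.4,interpolation=cv2.INTER_CUBIC))
E
```

```text
fTop [0.674 0.125 0.   ]
fBot [0.559 0.161 0.   ]
sBlade [ 0.65  -0.019  0.   ]
sEnd [0.509 0.022 0.   ]
pot [0.441 0.125 0.045]
vial [0.655 0.074 0.05 ]
dishL [ 0.457 -0.066  0.04 ]
dishR [ 0.441 -0.292  0.04 ]
tray [0.49  0.339 0.   ]
trTL [0.591 0.44  0.018]
trTR [0.588 0.23  0.018]
trBL [0.388 0.443 0.018]
trBR [0.382 0.236 0.018]
redb [ 0.628 -0.124  0.1  ]
```

View pics/crop1.png

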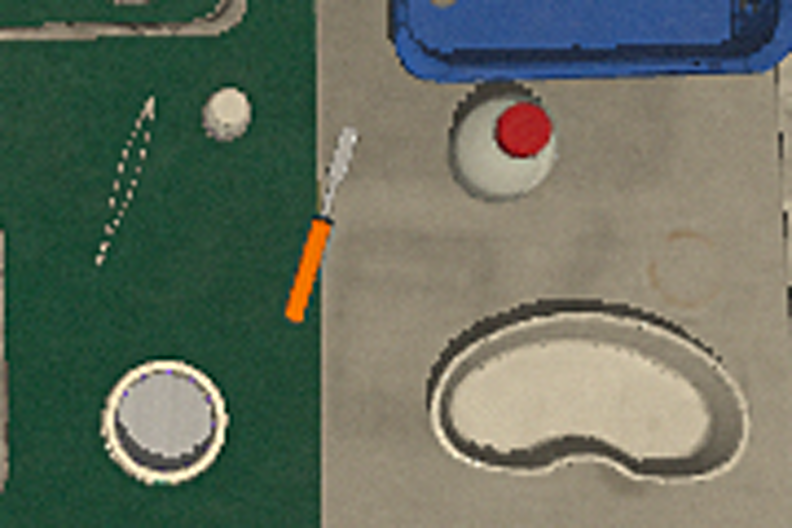

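Top view: the forceps are at (294,185), the spatula at (338,196) with its blade up, the white pot at (302,240), the grey vial at (316,171), the kidney dish at (399,235) and the tray at (234,227). The pot candidates are the white ring at (302,240) and the blue ones at (166,211) and (147,257). The white one is the UV pot: the crop shows violet beads inside it. I'll move the wrist camera over the tools.

Emit:
carry_out --linear '[[0.04,-0.063,0],[0.04,-0.063,0],[0.04,-0.063,0],[0.04,-0.063,0],[0.04,-0.063,0],[0.04,-0.063,0],[0.04,-0.063,0],[0.04,-0.063,0]]' --angular '[[0,0,0.15],[0,0,0.15],[0,0,0.15],[0,0,0.15],[0,0,0.15],[0,0,0.15],[0,0,0.15],[0,0,0.15]]' --hand '[1,1,1,1,1,1,1,1]'

```text
clock: 0.77
position: [0.4191, 0.2598, 0.2498]
ee_rot: [-0.0, 0.184, 0.983, -0.0]
contact_force: [1.2, -0.1, -0.2]
width: 0.0855
gripper_force: 0.0
```

Emit:
carry_out --linear '[[0.04,-0.063,0],[0.04,-0.063,0],[0.04,-0.063,0],[0.04,-0.063,0],[0.04,-0.063,0],[0,0,0],[0,0,0]]' --angular '[[0,0,0.15],[0,0,0.15],[0,0,0.15],[0,0,0.15],[0,0,0.15],[0,0,0],[0,0,0]]' --hand '[1,1,1,1,1,1,1]'

```text
clock: 1.35
position: [0.5194, 0.1023, 0.2493]
ee_rot: [-0.001, 0.157, 0.988, -0.0]
contact_force: [-1.1, 0.3, -0.6]
width: 0.0855
gripper_force: 0.0
```

```bash
python3 - <<'E'
from h import *
import json
s=manip.get_state();im=manip.get_image("wrist")
json.dump({k:np.array(v).tolist() for k,v in s.items()},open("w1.json","w"))
print(s["clock"],s["position"],s["ee_rot"],s["qpos"])
cv2.imwrite("pics/w1.png",cv2.resize(cv2.cvtColor(im,cv2.COLOR_RGB2BGR),(800,600),interpolation=cv2.INTER_CUBIC))
E
```

```text
1.35 [0.51937525 0.10234887 0.24929947] [-7.04898564e-04  1.56671625e-01  9.87650496e-01 -5.11619033e-05] [ 6.29520586e-02  2.08276390e-01  1.60005555e+00  2.14124177e-04
  1.33465881e+00 -1.19325492e+00]
```

View pics/w1.png

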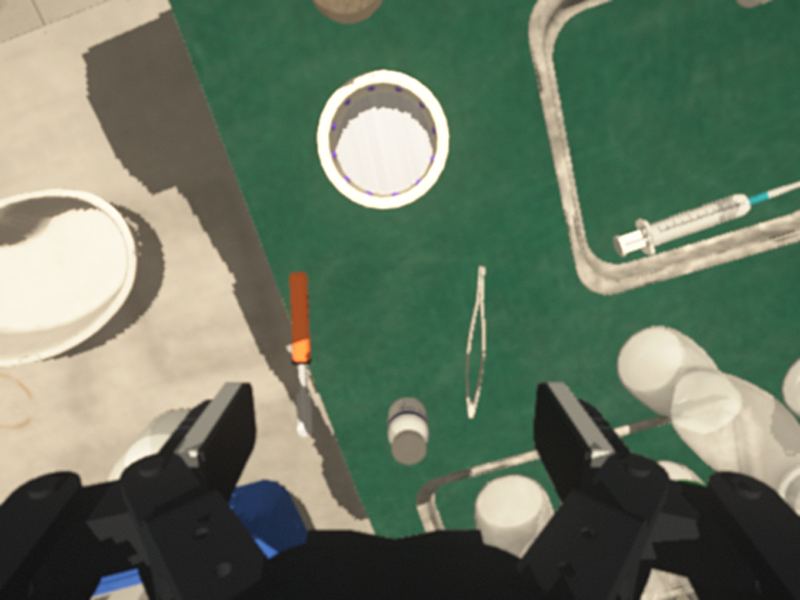

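Wrist view (800x600): forceps ends at (482,267) and (471,417), spatula handle end (299,274) and blade tip (304,435), pot (383,139), grey vial (408,430). I'll take a lower second view for height and to tell which end has the tips.

Emit:
carry_out --linear '[[0,0.03,-0.05],[0,0.03,-0.05],[0,0.03,-0.06],[0,0,0],[0,0,0]]' --angular '[[0,0,0],[0,0,0],[0,0,0],[0,0,0],[0,0,0]]' --hand '[1,1,1,1,1]'

```text
clock: 1.82
position: [0.5166, 0.1504, 0.1688]
ee_rot: [-0.002, 0.153, 0.988, -0.001]
contact_force: [-0.8, 0.2, -0.2]
width: 0.0855
gripper_force: 0.0
```

```bash
python3 - <<'E'
from h import *
import json
s=manip.get_state();im=manip.get_image("wrist")
json.dump({k:np.array(v).tolist() for k,v in s.items()},open("w2.json","w"))
c1=cam("wrist",json.load(open("w1.json")))
np.set_printoptions(precision=3,suppress=True)
k=.7
for n,uv,z in[("fn",(482,267),.004),("ff",(471,417),.004),("sE",(299,274),.005),("sT",(304,435),.005),("pot",(383,139),.045),("vialtop",(409,447),.056)]: print(n,plane(c1,np.array(uv)*k,z))
cv2.imwrite("pics/w2raw.png",cv2.cvtColor(im,cv2.COLOR_RGB2BGR))
print(s["position"])
cv2.imwrite("pics/w2.png",cv2.resize(cv2.cvtColor(im,cv2.COLOR_RGB2BGR)[120:375,100:440],None,fx=2.35,fy=2.35,interpolation=cv2.INTER_CUBIC))
E
```

```text
fn [0.551 0.164 0.004]
ff [0.679 0.12  0.004]
sE [0.512 0.024 0.005]
sT [ 0.65  -0.025  0.005]
pot [0.437 0.121 0.045]
vialtop [0.657 0.069 0.056]
[0.517 0.15  0.169]
```

View pics/w2.png

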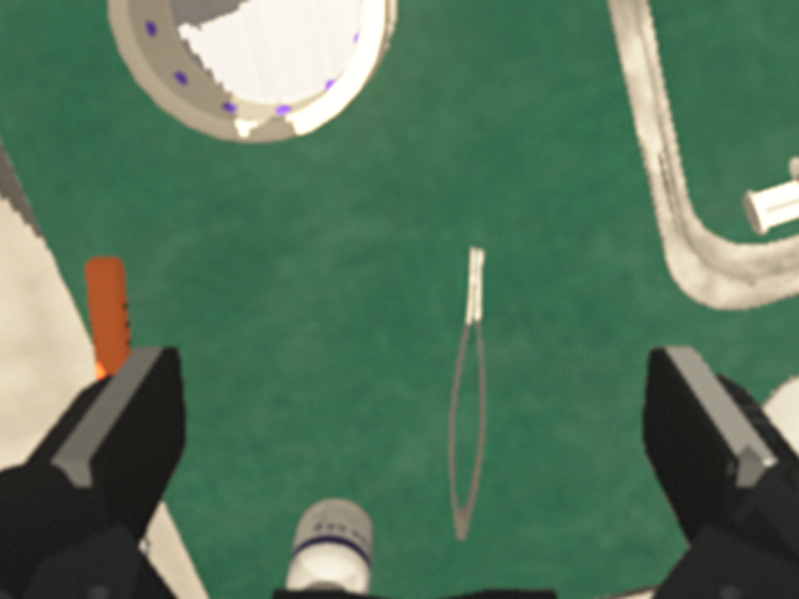

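```bash
python3 - <<'E'
from h import *
im=cv2.imread("pics/w2raw.png")
a=im[220:270,280:325];b=im[312:362,275:320]
f=lambda q:cv2.resize(q,(400,444),interpolation=cv2.INTER_NEAREST)
cv2.imwrite("pics/ends.png",np.hstack([f(a),f(b)]))
E
```

```text
(no output)
```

View pics/ends.png

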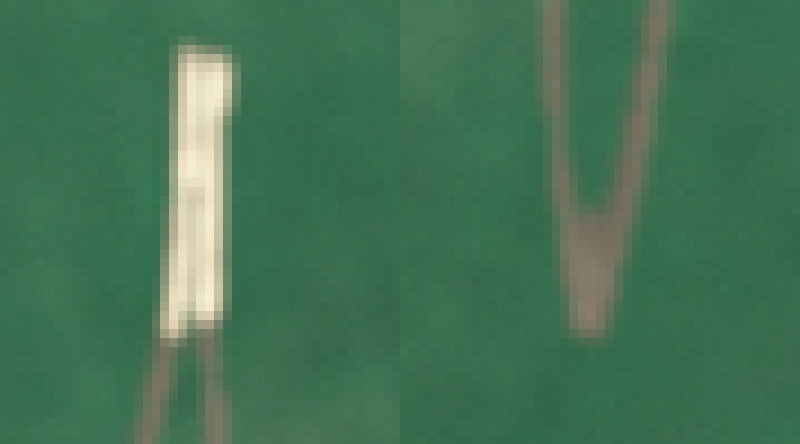

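Emit:
carry_out --linear '[[0.055,-0.005,-0.045],[0.055,-0.005,-0.045],[0.055,-0.005,-0.045],[0,0,0],[0,0,0]]' --angular '[[0,0,0],[0,0,0],[0,0,0],[0,0,0],[0,0,0]]' --hand '[1,1,1,1,1]'

```text
clock: 2.28
position: [0.6025, 0.141, 0.1026]
ee_rot: [-0.0, 0.155, 0.988, -0.0]
contact_force: [0.1, 0.4, 0.2]
width: 0.0854
gripper_force: 0.0
```

```bash
python3 - <<'E'
from h import *
import json
s=manip.get_state();im=manip.get_image("wrist")
json.dump({k:np.array(v).tolist() for k,v in s.items()},open("w3.json","w"))
c=cam("wrist");p,C=c
def proj(X):
    q=np.linalg.inv(C)@np.append(X,1);return q[0]/q[2]*p["fx"]+p["cx"],q[1]/q[2]*p["fy"]+p["cy"]
print(s["position"],proj([.551,.164,.004]),proj([.679,.12,.004]))
cv2.imwrite("pics/w3raw.png",cv2.cvtColor(im,cv2.COLOR_RGB2BGR))
cv2.imwrite("pics/w3.png",cv2.resize(cv2.cvtColor(im,cv2.COLOR_RGB2BGR)[60:390,190:400],(380,598),interpolation=cv2.INTER_CUBIC))
E
```

```text
[0.60247735 0.14098278 0.10256214] (np.float64(286.2550873805392), np.float64(138.66378379479767)) (np.float64(281.0465479384351), np.float64(316.03560691014343))
```

View pics/w3.png

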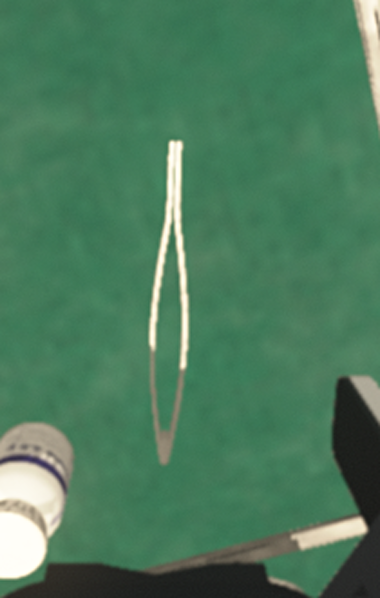

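The forceps are resolved: the open tips are at raw (287,139), toward the robot, and the joined end is at raw (281,316). Both agree with the w1 points at z≈4 mm to within 1 px, and the measured length is 135 mm. I'll descend with half-open fingers.

Emit:
carry_out --linear '[[0.025,-0.004,0],[0.028,-0.004,-0.03],[0,0,-0.04],[0,0,-0.04],[0,0,-0.03],[0,0,-0.023],[0,0,0],[0,0,0]]' --angular '[[0,0,-0.25],[0,0,0],[0,0,0],[0,0,0],[0,0,0],[0,0,0],[0,0,0],[0,0,0]]' --hand '[0.5,0.5,0.5,0.5,0.5,0.5,0.5,0.5]'

```text
clock: 3.0
position: [0.6277, 0.1376, 0.0222]
ee_rot: [0.0, 0.165, 0.986, 0.0]
contact_force: [0.3, -0.3, 0.4]
width: 0.0427
gripper_force: 0.0
```

Emit:
carry_out --linear '[[0,0,0],[0,0,0],[0,0,0],[0,0,0],[0,0,0],[0,0,0]]' --angular '[[0,0,0],[0,0,0],[0,0,0],[0,0,0],[0,0,0],[0,0,0]]' --hand '[0,0,0,0,0,0]' --force 30

```text
clock: 3.5
position: [0.6287, 0.1377, 0.0227]
ee_rot: [0.001, 0.165, 0.986, 0.0]
contact_force: [-0.6, -0.0, 5.9]
width: 0.0126
gripper_force: 30.5
```

Gripped (opening 12.6 mm). Next: lift, move over to the pot, and tilt the tips down.

Emit:
carry_out --linear '[[0,0,0.06],[0,0,0.08],[0,0,0.08],[-0.06,-0.012,0.02],[-0.06,-0.012,0],[-0.06,-0.012,0],[-0.06,-0.012,0],[-0.06,-0.01,0]]' --angular '[[0,0,0],[0,0,0],[0,0,0],[-0.325,-0.945,0],[-0.325,-0.945,0],[-0.325,-0.945,0],[-0.325,-0.945,0],[-0.325,-0.945,0]]' --hand '[0,0,0,0,0,0,0,0]'

```text
clock: 4.17
position: [0.4763, 0.1081, 0.1417]
ee_rot: [0.198, 0.162, 0.966, -0.032]
contact_force: [0.5, -0.5, 0.1]
width: 0.0125
gripper_force: 29.8
```

Emit:
carry_out --linear '[[0,0,0],[0,0,0],[0,0,0],[0,0,0],[0,0,0],[0,0,0],[0,0,0]]' --angular '[[-0.325,-0.945,0],[-0.325,-0.945,0],[-0.325,-0.945,0],[-0.325,-0.945,0],[-0.325,-0.945,0],[0,0,0],[0,0,0]]' --hand '[0,0,0,0,0,0,0]'

```text
clock: 4.75
position: [0.4782, 0.107, 0.1523]
ee_rot: [0.338, 0.156, 0.926, -0.065]
contact_force: [0.2, 0.4, -0.3]
width: 0.0131
gripper_force: 29.8
```

```bash
cat >> h.py <<'E'
def tipof(a,b,s=None):
    "a along tool x, b along fingers"
    s=s or manip.get_state();w,x,y,z=s["ee_rot"];M=R.from_quat([x,y,z,w]).as_matrix()
    return np.array(s["position"])+M@np.array([a,0,b])
E
python3 - <<'E'
from h import *
np.set_printoptions(precision=4,suppress=True)
s=manip.get_state();print(s["position"],s["qpos"],s["width"],s["gripper_force"]);print("tip",tipof(.0784,.0185),"end",tipof(-.05,.0185))
im=manip.get_image("wrist")
cv2.imwrite("pics/w4.png",cv2.cvtColor(im,cv2.COLOR_RGB2BGR))
E
```

```text
[0.4782 0.107  0.1523] [ 0.3883  0.1139  2.2662 -1.1781  0.4937  0.15  ] 0.013101292998733215 29.78130503094235
tip [0.4328 0.122  0.0875] end [0.5255 0.0906 0.1705]
```

View pics/w4.png

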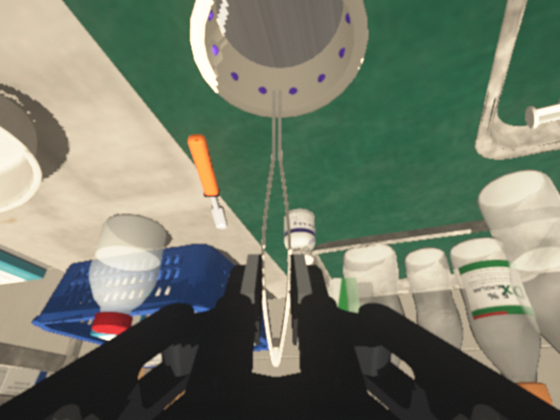

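The forceps are held along the finger plane with the tips at (277,92), over the pot. Joint 4 sits at its limit, so I'll yaw toward radial to relieve it.

Emit:
carry_out --linear '[[0,0.008,0],[0,0.008,0],[0,0.008,0],[0,0.006,0],[0,0,0],[0,0,0]]' --angular '[[0,0,1],[0,0,1],[0,0,1],[0,0,1],[0,0,0],[0,0,0]]' --hand '[0,0,0,0,0,0]'

```text
clock: 5.3
position: [0.4793, 0.1204, 0.1558]
ee_rot: [0.342, 0.01, 0.939, -0.011]
contact_force: [0.3, -0.5, 0.0]
width: 0.0128
gripper_force: 29.8
```

```bash
python3 - <<'E'
from h import *
import json
np.set_printoptions(precision=4,suppress=True)
s=manip.get_state();print(s["position"],s["qpos"],s["width"],s["gripper_force"]);print("tip",tipof(.0784,.0185),"end",tipof(-.05,.0185))
p=manip.camera_params("wrist");H=np.array(p["hand_eye"]);q=np.linalg.inv(H)@[.0784,0,.0185,1]
print("tip px",q[0]/q[2]*p["fx"]+p["cx"],q[1]/q[2]*p["fy"]+p["cy"])
E
```

```text
[0.4793 0.1204 0.1558] [ 0.2239  0.0489  2.3262 -1.111   0.1897 -0.2811] 0.012770194295326847 29.781363487527415
tip [0.4312 0.1209 0.0912] end [0.5295 0.1193 0.1738]
tip px 276.8194489036401 99.69058752965961
```

Tips pointing inward leaves joint 5 with little range. I'll yaw the forceps to a tangential direction (tips to +y), which the dish needs anyway.

Emit:
carry_out --linear '[[-0.004,-0.004,0],[-0.004,-0.004,0],[-0.004,-0.004,0],[-0.004,-0.004,0],[-0.004,-0.004,0],[-0.004,-0.004,0],[-0.004,-0.004,0],[-0.004,-0.004,0]]' --angular '[[0,0,-1],[0,0,-1],[0,0,-1],[0,0,-1],[0,0,-1],[0,0,-1],[0,0,-1],[0,0,-1]]' --hand '[0,0,0,0,0,0,0,0]'

```text
clock: 5.97
position: [0.4629, 0.1065, 0.1558]
ee_rot: [0.322, 0.306, 0.888, -0.117]
contact_force: [-0.2, -0.9, -0.3]
width: 0.0125
gripper_force: 29.8
```

Emit:
carry_out --linear '[[-0.004,-0.004,0],[-0.004,-0.004,0],[-0.004,-0.004,0],[-0.004,-0.004,0],[-0.004,-0.004,0],[-0.004,-0.004,0],[-0.004,-0.004,0],[-0.004,-0.004,0]]' --angular '[[0,0,-1],[0,0,-1],[0,0,-1],[0,0,-1],[0,0,-1],[0,0,-1],[0,0,-1],[0,0,-1]]' --hand '[0,0,0,0,0,0,0,0]'

```text
clock: 6.63
position: [0.4471, 0.0906, 0.1556]
ee_rot: [0.269, 0.57, 0.747, -0.212]
contact_force: [0.6, -0.6, -1.6]
width: 0.0128
gripper_force: 29.8
```

Emit:
carry_out --linear '[[-0.004,-0.004,0],[-0.004,-0.004,0],[-0.004,-0.004,0],[-0.004,0,0],[0,0,0],[0,0,0]]' --angular '[[0,0,-1],[0,0,-1],[0,0,-1],[0,0,-0.7],[0,0,0],[0,0,0]]' --hand '[0,0,0,0,0,0]'

```text
clock: 7.13
position: [0.4393, 0.0841, 0.1552]
ee_rot: [0.235, 0.672, 0.656, -0.249]
contact_force: [-0.3, -0.3, -1.0]
width: 0.0126
gripper_force: 29.8
```

```bash
cat > st.py <<'E'
from h import *
import sys
np.set_printoptions(precision=4,suppress=True)
a,e,b=map(float,sys.argv[1:4])
s=manip.get_state();print(s["position"],s["ee_rot"],s["qpos"],s["width"],s["gripper_force"]);print("tip",tipof(a,b,s),"end",tipof(-e,b,s))
E
python3 st.py .079 .05 .0185
```

```text
[0.4393 0.0841 0.1552] [ 0.2349  0.6722  0.6565 -0.2491] [ 0.4713  0.3862  1.8253 -0.6099  1.3646  0.7584] 0.012584971187927261 29.78774093779066
tip [0.4399 0.1327 0.0903] end [0.4381 0.034  0.1732]
```

Emit:
carry_out --linear '[[0,0,-0.04],[0,0,-0.04],[0,0,-0.03],[0,0,-0.02],[0,0,0],[0,0,0],[0,0,0],[0,0,0]]' --angular '[[0,0,0],[0,0,0],[0,0,0],[0,0,0],[0,0,0],[0,0,0],[0,0,0],[0,0,0]]' --hand '[0,0,0,0,0,0,0,0]'

```text
clock: 7.8
position: [0.439, 0.084, 0.0912]
ee_rot: [0.235, 0.673, 0.656, -0.248]
contact_force: [0.3, -0.4, 0.4]
width: 0.0128
gripper_force: 29.8
```

```bash
python3 st.py .079 .05 .0185; python3 - <<'E'
from h import *
im=manip.get_image("scene");w=manip.get_image("wrist");t=manip.get_image("top")
f=lambda q:cv2.cvtColor(q,cv2.COLOR_RGB2BGR)
cv2.imwrite("pics/m5.png",np.hstack([cv2.resize(f(w),(460,345)),cv2.resize(f(t)[200:280,260:340],(340,345))]))
E
```

```text
[0.439  0.084  0.0912] [ 0.2347  0.6726  0.6564 -0.2483] [ 0.4709  0.4697  1.8927 -0.6337  1.2403  0.85  ] 0.01282385889294248 29.78600215896222
tip [0.4397 0.1327 0.0263] end [0.4377 0.0338 0.1091]
```

View pics/m5.png

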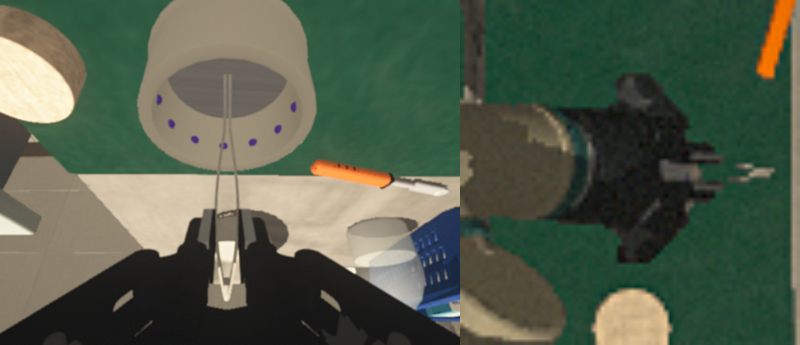

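Emit:
carry_out --linear '[[0,0,0],[0,0,0],[0,0,0],[0,0,0],[0,0,0],[0,0,0],[0,0,0],[0,0,0]]' --angular '[[0,0,0],[0,0,0],[0,0,0],[0,0,0],[0,0,0],[0,0,0],[0,0,0],[0,0,0]]' --hand '[0,0,0,0,0,0,0,0]'

```text
clock: 8.62
position: [0.4384, 0.0838, 0.0903]
ee_rot: [0.234, 0.672, 0.656, -0.249]
contact_force: [-0.8, -0.8, -0.4]
width: 0.0129
gripper_force: 29.8
```

The tips stand in the well, well below the rim, for about 1 s, with no contact force. Now lift, level, and carry to the dish.

Emit:
carry_out --linear '[[0,0,0.05],[0,0,0.06],[0,0,0.05],[0.007,-0.06,0],[0.007,-0.06,0],[0.007,-0.06,0],[0.007,-0.06,0],[0.007,-0.06,0]]' --angular '[[0,0,0],[0,0,0],[0,0,0],[0.97,0,0],[0.97,0,0],[0.97,0,0],[0.97,0,0],[0.97,0,0]]' --hand '[0,0,0,0,0,0,0,0]'

```text
clock: 9.28
position: [0.4558, -0.0671, 0.171]
ee_rot: [0.1, 0.705, 0.693, -0.116]
contact_force: [0.2, 0.6, -0.8]
width: 0.0125
gripper_force: 29.8
```

Emit:
carry_out --linear '[[0.007,-0.06,0],[0.007,-0.06,0],[0.007,-0.06,0],[0.007,-0.06,0],[0,0,0],[0,0,0]]' --angular '[[0.97,0,-0.2],[0.97,0,-0.2],[0.97,0,-0.2],[0.97,0,0],[0,0,0],[0,0,0]]' --hand '[0,0,0,0,0,0]'

```text
clock: 9.78
position: [0.4694, -0.1897, 0.1701]
ee_rot: [-0.014, 0.731, 0.683, -0.013]
contact_force: [0.4, 0.2, -0.5]
width: 0.0124
gripper_force: 29.8
```

```bash
python3 st.py .079 .05 .0185; python3 - <<'E'
from h import *
s=manip.get_state();w=manip.get_image("wrist");c=cam("wrist",s);ct=cam("top")
print(R.from_quat(np.roll(s["ee_rot"],-1)).as_matrix())
# dish floor and rim extremes from top crop
g=lambda u,v:(265+u/4.4,145+v/4.4)
for n,uv,z in [("rimL",(430,405),.041),("rimR",(748,425),.041),("rimT",(580,302),.041),("rimBl",(500,470),.041),("rimBr",(675,480),.041),("flT",(570,340),.002),("flB",(575,436),.002),("flL",(447,400),.002),("flR",(710,420),.002)]: print(n,plane(ct,g(*uv),z))
cv2.imwrite("pics/w6.png",cv2.cvtColor(w,cv2.COLOR_RGB2BGR))
E
```

```text
[ 0.4694 -0.1897  0.1701] [-0.0136  0.7305  0.6826 -0.0128] [-0.5105  0.2515  1.751  -0.0174  1.1729 -0.4357] 0.012422203356282373 29.776070137613715
tip [ 0.4741 -0.1108  0.1516] end [ 0.4653 -0.2395  0.1516]
[[ 6.77388000e-02  9.97007743e-01 -3.72426436e-02]
 [ 9.97703089e-01 -6.76928029e-02  2.49609882e-03]
 [-3.24290754e-05 -3.73261833e-02 -9.99303135e-01]]
rimL [ 0.44438744 -0.06406751  0.041     ]
rimR [ 0.42367338 -0.28770789  0.041     ]
rimT [ 0.51422875 -0.17349204  0.041     ]
rimBl [ 0.39715728 -0.11139193  0.041     ]
rimBr [ 0.38651629 -0.23423407  0.041     ]
flT [ 0.48985959 -0.17394729  0.002     ]
flB [ 0.42027941 -0.17420639  0.002     ]
flL [ 0.449004   -0.08291719  0.002     ]
flR [ 0.42895237 -0.27226815  0.002     ]
```

View pics/w6.png

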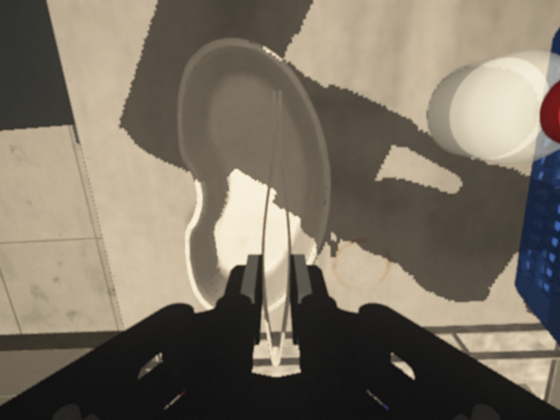

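```bash
python3 - <<'E'
from h import *
np.set_printoptions(precision=4,suppress=True)
c=cam("wrist")
for n,uv,z in [("top",(237,38),.041),("right",(330,190),.041),("right",(322,130),.041),("notch",(202,190),.041),("lobeTL",(178,120),.041),("lobeBL",(187,255),.041),("floor notch edge",(225,180),.002),("floor right",(306,200),.002)]: print(n,plane(c,uv,z))
E
```

```text
top [ 0.4443 -0.0663  0.041 ]
right [ 0.5059 -0.1771  0.041 ]
right [ 0.5008 -0.1315  0.041 ]
notch [ 0.4062 -0.1717  0.041 ]
lobeTL [ 0.3952 -0.1177  0.041 ]
lobeBL [ 0.3863 -0.2265  0.041 ]
floor notch edge [ 0.4171 -0.1727  0.002 ]
floor right [ 0.4886 -0.1951  0.002 ]
```

The dish in the wrist view has its rim top end at (237,38), right side at (330,190), and notch at (202,190). That puts its centre near (0.449, -0.178), yawed about -4.5°, and the mid floor spans x 0.419–0.490. I'll shift onto the floor's middle and lower.

Emit:
carry_out --linear '[[-0.028,-0.004,-0.04],[0,0,-0.06],[0,0,-0.06],[0,0,-0.05],[0,0,-0.035],[0,0,-0.02],[0,0,-0.015],[0,0,0]]' --angular '[[0,-0.46,0],[0,0,0],[0,0,0],[0,0,0],[0,0,0],[0,0,0],[0,0,0],[0,0,0]]' --hand '[0,0,0,0,0,0,0,0]'

```text
clock: 10.5
position: [0.4549, -0.1856, 0.0291]
ee_rot: [-0.003, 0.727, 0.686, 0.0]
contact_force: [-0.2, 0.1, -0.4]
width: 0.013
gripper_force: 29.8
```

Emit:
carry_out --linear '[[0,0,-0.003],[0,0,-0.002],[0,0,0],[0,0,0]]' --angular '[[0,0,0],[0,0,0],[0,0,0],[0,0,0]]' --hand '[0,0,0,0]'

```text
clock: 10.83
position: [0.4564, -0.1883, 0.0285]
ee_rot: [-0.0, 0.728, 0.685, 0.001]
contact_force: [-0.2, -0.4, -0.5]
width: 0.0125
gripper_force: 29.8
```

Emit:
carry_out --linear '[[0,0,-0.003],[0,0,-0.003],[0,0,0],[0,0,0]]' --angular '[[0,0,0],[0,0,0],[0,0,0],[0,0,0]]' --hand '[0,0,0,0]'

```text
clock: 11.17
position: [0.4558, -0.1883, 0.0248]
ee_rot: [-0.001, 0.728, 0.685, 0.001]
contact_force: [-0.6, -0.9, 0.4]
width: 0.0124
gripper_force: 29.8
```

Emit:
carry_out --linear '[[0,0,-0.002],[0,0,0],[0,0,0],[0,0,0],[0,0,0]]' --angular '[[0,0,0],[0,0,0],[0,0,0],[0,0,0],[0,0,0]]' --hand '[0,0,0.2,0.3,0.3]'

```text
clock: 11.58
position: [0.4559, -0.1882, 0.0238]
ee_rot: [-0.001, 0.728, 0.685, 0.001]
contact_force: [-0.0, 0.6, -0.4]
width: 0.0257
gripper_force: 0.0
```

Emit:
carry_out --linear '[[0,0,0],[0,0,0.01],[0,0,0.03],[0,0,0.06],[0,0,0.06],[0,0,0.06],[0,0,0],[0,0,0]]' --angular '[[0,0,0],[0,0,0],[0,0,0],[0,0,0],[0,0,0],[0,0,0],[0,0,0],[0,0,0]]' --hand '[0.3,0.3,0.3,0.3,0.3,0.3,0.3,0.3]'

```text
clock: 12.25
position: [0.4571, -0.1888, 0.1358]
ee_rot: [0.001, 0.728, 0.685, 0.002]
contact_force: [-0.0, -0.0, -0.6]
width: 0.0255
gripper_force: 0.0
```

```bash
python3 - <<'E'
from h import *
w=manip.get_image("wrist");cv2.imwrite("pics/w7.png",cv2.cvtColor(w,cv2.COLOR_RGB2BGR))
E
python3 st.py 0 0 0
```

```text
[ 0.4559 -0.1882  0.1343] [-0.0004  0.7283  0.6852  0.0011] [-0.5342  0.2515  1.8541  0.0026  1.0361 -0.4746] 0.025970552442526742 0.0
tip [ 0.4559 -0.1882  0.1343] end [ 0.4559 -0.1882  0.1343]
```

View pics/w7.png

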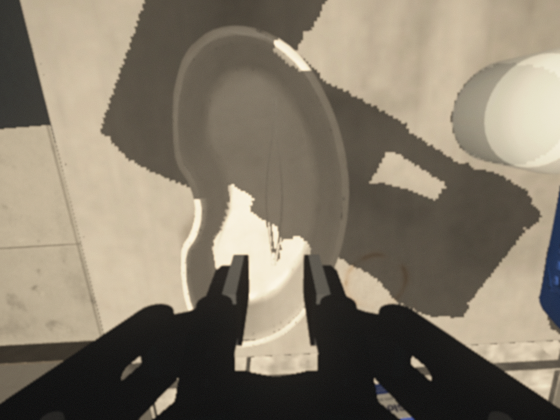

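Count check: I've now viewed 11 pictures, one over the limit of 10 (my miscount). I'll view no more and use only numeric image checks from here. The forceps lie released in the dish, along its length. Next is the spatula.

Emit:
carry_out --linear '[[0,0.02,0.03],[0.01,0.025,0],[0.01,0.025,0],[0.01,0.025,0],[0.01,0.025,0],[0.01,0.025,0],[0.01,0.025,0],[0.01,0.025,0]]' --angular '[[0,0,1],[0,0,1],[0,0,1],[0,0,1],[0,0,1],[0,0,1],[0,0,1],[0,0,1]]' --hand '[0.5,0.5,0.5,0.5,0.5,0.5,0.5,0.5]'

```text
clock: 12.97
position: [0.4898, -0.0896, 0.1469]
ee_rot: [-0.003, 0.474, 0.88, 0.0]
contact_force: [-0.2, 0.2, -0.4]
width: 0.0427
gripper_force: 0.0
```

Emit:
carry_out --linear '[[0.01,0.025,0],[0.01,0.025,0],[0.01,0.025,0],[0.01,0.025,0],[0.01,0.025,0],[0.01,0.025,0],[0.01,0.025,0],[0.01,0.025,0]]' --angular '[[0,0,1],[0,0,1],[0,0,1],[0,0,1],[0,0,1],[0,0,1],[0,0,1],[0,0,1]]' --hand '[0.5,0.5,0.5,0.5,0.5,0.5,0.5,0.5]'

```text
clock: 13.63
position: [0.5298, 0.0101, 0.1468]
ee_rot: [-0.003, 0.173, 0.985, 0.0]
contact_force: [0.5, 0.1, 0.2]
width: 0.0426
gripper_force: 0.0
```

Emit:
carry_out --linear '[[0,0,0],[0,0,0],[0,0,0]]' --angular '[[0,0,0.2],[0,0,0],[0,0,0]]' --hand '[0.5,0.5,0.5]'

```text
clock: 13.88
position: [0.53, 0.0089, 0.1477]
ee_rot: [-0.003, 0.168, 0.986, -0.0]
contact_force: [-0.5, 0.2, -0.1]
width: 0.0426
gripper_force: 0.0
```

```bash
python3 - <<'E'
from h import *
import json
np.set_printoptions(precision=4,suppress=True)
s=manip.get_state();w=manip.get_image("wrist");c=cam("wrist",s)
cv2.imwrite("pics/w8.png",cv2.cvtColor(w,cv2.COLOR_RGB2BGR))
print(s["position"],s["ee_rot"],s["width"],s["clock"])
def orange(im):
    h=cv2.cvtColor(im,cv2.COLOR_RGB2HSV);m=cv2.inRange(h,(3,170,90),(16,255,255))
    n,l,st,ce=cv2.connectedComponentsWithStats(m)
    for i in range(1,n):
        if st[i,4]>60: print("comp",st[i],ce[i])
    i=1+np.argmax(st[1:,4]);ys,xs=np.where(l==i);r=cv2.minAreaRect(np.c_[xs,ys].astype(np.float32));b=cv2.boxPoints(r);return b,ce[i]
def ends(b):
    o=b[np.argsort(b[:,1])];return o[:2].mean(0),o[2:].mean(0)
b,ce=orange(w);e,f=ends(b)
print("now",e,f,plane(c,e,.008),plane(c,f,.008))
c1=cam("wrist",json.load(open("w1.json")));c2=cam("wrist",json.load(open("w2.json")))
print("tri end w1-now",tri(c1,np.array([299,274])*.7,c,e))
print("tri blade-side handle",tri(c1,np.array([302,362])*.7,c,f))
print("tri end w1-w2",tri(c1,np.array([299,274])*.7,c2,(144.7,229.8)))
E
```

```text
[0.53   0.0089 0.1477] [-0.0026  0.1678  0.9858 -0.0002] 0.04258954111109429 13.8833
comp [ 279  174   16   87 1353] [286.371  216.9342]
now [286.5 174. ] [286.5 260. ] [0.5093 0.0241 0.008 ] [ 0.5806 -0.0001  0.008 ]
tri end w1-now [0.5113 0.0238 0.0027]
tri blade-side handle [ 0.5833 -0.001   0.004 ]
tri end w1-w2 [0.5117 0.0236 0.0027]
```

Emit:
carry_out --linear '[[0.036,0.004,-0.02],[0,0,-0.06],[0,0,-0.06],[0,0,-0.05],[0,0,-0.035],[0,0,-0.023],[0,0,0],[0,0,0]]' --angular '[[0,0,0],[0,0,0],[0,0,0],[0,0,0],[0,0,0],[0,0,0],[0,0,0],[0,0,0]]' --hand '[0.5,0.5,0.5,0.5,0.5,0.5,0.5,0.5]'

```text
clock: 14.6
position: [0.5483, 0.0107, 0.0244]
ee_rot: [-0.002, 0.168, 0.986, 0.0]
contact_force: [0.2, -0.4, -0.3]
width: 0.043
gripper_force: 0.0
```

Emit:
carry_out --linear '[[0,0,0],[0,0,0],[0,0,0],[0,0,0],[0,0,0],[0,0,0]]' --angular '[[0,0,0],[0,0,0],[0,0,0],[0,0,0],[0,0,0],[0,0,0]]' --hand '[0,0,0,0,0,0]' --force 40

```text
clock: 15.1
position: [0.5498, 0.011, 0.0261]
ee_rot: [0.0, 0.167, 0.986, 0.0]
contact_force: [0.6, -1.5, 6.6]
width: 0.0119
gripper_force: 39.4
```

Gripped. Lift clear of the bottle height, then yaw so the blade points to -y beside the pot.

Emit:
carry_out --linear '[[0,0,0.05],[0,0,0.08],[0,0,0.08],[0,0,0.08],[-0.014,0.021,0],[-0.014,0.021,0],[-0.014,0.021,0],[-0.014,0.021,0]]' --angular '[[0,0,0],[0,0,0],[0,0,0],[0,0,0],[0,0,-0.965],[0,0,-0.965],[0,0,-0.965],[0,0,-0.965]]' --hand '[0,0,0,0,0,0,0,0]'

```text
clock: 15.77
position: [0.5204, 0.0538, 0.1703]
ee_rot: [-0.001, 0.319, 0.948, 0.001]
contact_force: [-1.1, -0.1, -0.9]
width: 0.0118
gripper_force: 39.0
```

Emit:
carry_out --linear '[[-0.014,0.021,0],[-0.014,0.021,0],[-0.014,0.021,0],[-0.014,0.021,0],[-0.014,0.021,0],[-0.014,0.021,0],[-0.014,0.021,0],[-0.014,0.021,0]]' --angular '[[0,0,-0.965],[0,0,-0.965],[0,0,-0.965],[0,0,-0.965],[0,0,-0.965],[0,0,-0.965],[0,0,-0.965],[0,0,-0.965]]' --hand '[0,0,0,0,0,0,0,0]'

```text
clock: 16.43
position: [0.4642, 0.1379, 0.1699]
ee_rot: [-0.001, 0.592, 0.806, 0.001]
contact_force: [0.4, 0.7, -0.2]
width: 0.0123
gripper_force: 39.0
```

Emit:
carry_out --linear '[[-0.014,0.021,0],[-0.014,0.021,0],[-0.014,0.021,0],[-0.014,0.021,0],[0,0,0],[0,0,0],[0,0,0],[0,0,0]]' --angular '[[0,0,-0.965],[0,0,-0.965],[0,0,-0.965],[0,0,-0.965],[0.97,0,0],[0.97,0,0],[0.97,0,0],[0.97,0,0]]' --hand '[0,0,0,0,0,0,0,0]'

```text
clock: 17.1
position: [0.4368, 0.1799, 0.1705]
ee_rot: [-0.111, 0.698, 0.699, 0.112]
contact_force: [-1.1, 0.1, -0.9]
width: 0.012
gripper_force: 39.0
```

Emit:
carry_out --linear '[[0,0,0],[0,0,0],[0,0,0],[0,0,0],[0,0,0],[0,0,0],[0,0,0]]' --angular '[[0.97,0,0],[0.97,0,0],[0.97,0,0],[0.97,0,0],[0.97,0,0],[0,0,0],[0,0,0]]' --hand '[0,0,0,0,0,0,0]'

```text
clock: 17.68
position: [0.4369, 0.1785, 0.1693]
ee_rot: [-0.243, 0.665, 0.663, 0.242]
contact_force: [-0.3, 0.3, 0.1]
width: 0.0116
gripper_force: 39.1
```

```bash
python3 st.py -.1065 -.0385 .02; python3 - <<'E'
from h import *
w=manip.get_image("wrist");cv2.imwrite("pics/w9.png",cv2.cvtColor(w,cv2.COLOR_RGB2BGR))
h=cv2.cvtColor(w,cv2.COLOR_RGB2HSV);m=cv2.inRange(h,(3,170,90),(16,255,255))
n,l,st,ce=cv2.connectedComponentsWithStats(m);print([(st[i].tolist(),ce[i].round().tolist()) for i in range(1,n) if st[i,4]>40])
p=manip.camera_params("wrist");H=np.array(p["hand_eye"])
for q in ([.0385,0,.02,1],[-.0375,0,.02,1]):
    q=np.linalg.inv(H)@q;print("pred px",q[0]/q[2]*p["fx"]+p["cx"],q[1]/q[2]*p["fy"]+p["cy"])
E
```

```text
[0.4369 0.1785 0.1693] [-0.2428  0.6653  0.6632  0.242 ] [-0.2595  0.237   2.0254  0.7306  1.202  -0.6433] 0.011622385179429161 39.06315565109253
tip [0.4366 0.1099 0.0854] end [0.437  0.2209 0.1788]
[([260, 185, 31, 150, 4143], [276.0, 259.0])]
pred px 278.2087807767386 190.8894314490894
pred px 277.73935907084456 335.46599569501916
```

Emit:
carry_out --linear '[[0,0.006,-0.04],[0,0,-0.035],[0,0,-0.025],[0,0,-0.02],[0,0,0],[0,0,0],[0,0,0],[0,0,0]]' --angular '[[0,0,0],[0,0,0],[0,0,0],[0,0,0],[0,0,0],[0,0,0],[0,0,0],[0,0,0]]' --hand '[0,0,0,0,0,0,0,0]'

```text
clock: 18.4
position: [0.4375, 0.1824, 0.1106]
ee_rot: [-0.242, 0.664, 0.664, 0.243]
contact_force: [-1.0, 0.1, 0.1]
width: 0.0119
gripper_force: 39.1
```

```bash
python3 st.py -.1065 -.0385 .02
```

```text
[0.4375 0.1824 0.1106] [-0.2421  0.6639  0.6645  0.2432] [-0.2512  0.3288  2.0989  0.7885  1.0774 -0.7689] 0.01192264823300196 39.07128095626831
tip [0.4376 0.1139 0.0267] end [0.4374 0.2247 0.1201]
```

Emit:
carry_out --linear '[[0,0,0],[0,0,0],[0,0,0],[0,0,0],[0,0,0],[0,0,0],[0,0,0],[0,0,0]]' --angular '[[0,0,0],[0,0,0],[0,0,0],[0,0,0],[0,0,0],[0,0,0],[0,0,0],[0,0,0]]' --hand '[0,0,0,0,0,0,0,0]'

```text
clock: 19.07
position: [0.4369, 0.1823, 0.1098]
ee_rot: [-0.243, 0.664, 0.664, 0.243]
contact_force: [0.1, -0.6, -0.8]
width: 0.0117
gripper_force: 39.1
```

Emit:
carry_out --linear '[[0,0,0.04],[0,0,0.05],[0,0,0.04],[0.011,0.042,0],[0.011,0.042,0],[0.011,0.042,0],[0.011,0.042,0],[0.011,0.042,0]]' --angular '[[0,0,0],[0,0,0],[0,0,0],[-0.97,0,0],[-0.97,0,0],[-0.97,0,0],[-0.97,0,0],[-0.97,0,0]]' --hand '[0,0,0,0,0,0,0,0]'

```text
clock: 19.73
position: [0.4645, 0.2881, 0.1755]
ee_rot: [-0.109, 0.699, 0.698, 0.11]
contact_force: [0.7, 0.0, -0.0]
width: 0.0122
gripper_force: 39.1
```

Emit:
carry_out --linear '[[0.011,0.042,0],[0.011,0.042,0],[0.011,0.042,0],[0.011,0.042,0],[0,0,0],[0,0,0],[0,0,0]]' --angular '[[-0.97,0,0],[-0.97,0,0],[-0.97,0,0],[-0.97,0,0],[0,0,0],[0,0,0],[0,0,0]]' --hand '[0,0,0,0,0,0,0]'

```text
clock: 20.32
position: [0.4855, 0.371, 0.174]
ee_rot: [-0.001, 0.707, 0.707, -0.0]
contact_force: [-0.0, -0.1, -1.0]
width: 0.0117
gripper_force: 39.1
```

```bash
python3 st.py -.1065 -.0385 .02; python3 - <<'E'
from h import *
np.set_printoptions(precision=4,suppress=True)
s=manip.get_state();print(R.from_quat(np.roll(s["ee_rot"],-1)).as_matrix()[:,2])
t=manip.get_image("top");t0=cv2.cvtColor(cv2.imread("pics/top0.png"),cv2.COLOR_BGR2RGB)
c=cam("top")
# orange vial cap from the first picture
h=cv2.cvtColor(t0,cv2.COLOR_RGB2HSV);m=cv2.inRange(h,(5,130,100),(20,255,255))
n,l,st,ce=cv2.connectedComponentsWithStats(m)
for i in range(1,n):
    if st[i,4]>8: print(st[i],plane(c,ce[i],.04))
# non-green border of the tray floor, along its mid row and column
g=(t0[...,1].astype(int)-t0[...,0]>15)
print("row227 nongreen cols",[x for x in range(185,285) if not g[227,x]],"col245 nongreen rows",[y for y in range(180,280) if not g[y,245]])
E
```

```text
[0.4855 0.371  0.174 ] [-0.0014  0.7069  0.7073 -0.0002] [0.5372 0.3789 1.5442 0.0027 1.2196 0.5358] 0.011682813305415814 39.08886909484863
tip [0.4855 0.2645 0.1539] end [0.4854 0.4095 0.1541]
[-0.0022  0.0016 -1.    ]
[395  52  63  26 318] [ 1.002  -0.2886  0.04  ]
[426  65  21  13  85] [ 0.9721 -0.3183  0.04  ]
[386  69  10   7  29] [ 0.9705 -0.1764  0.04  ]
[306  77  32  29 644] [0.9097 0.0476 0.04  ]
[337  81   3   4  11] [ 0.9398 -0.007   0.04  ]
[404  89  32  26  91] [ 0.8747 -0.2689  0.04  ]
[414 101   8  13  23] [ 0.8538 -0.2592  0.04  ]
[244 109  13  14 137] [0.841  0.2755 0.04  ]
[106 159  15  38 221] [0.6537 0.713  0.04  ]
[330 195  10  23 103] [0.5442 0.0201 0.04  ]
[214 246   6   5  25] [0.4237 0.3917 0.04  ]
row227 nongreen cols [199, 200, 201, 202, 203, 204, 261, 262, 263, 264, 265, 266] col245 nongreen rows [192, 193, 194, 195, 196, 200, 201, 202, 203, 204, 255, 256, 257, 258, 259, 260]
```

Emit:
carry_out --linear '[[0.01,0.008,-0.04],[0,0,-0.06],[0,0,-0.06],[0,0,-0.05],[0,0,-0.035],[0,0,-0.02],[0,0,-0.015],[0,0,0]]' --angular '[[0,0,0],[0,0,0],[0,0,0],[0,0,0],[0,0,0],[0,0,0],[0,0,0],[0,0,0]]' --hand '[0,0,0,0,0,0,0,0]'

```text
clock: 21.03
position: [0.4911, 0.3739, 0.034]
ee_rot: [-0.001, 0.708, 0.706, -0.0]
contact_force: [-1.2, -0.3, -0.3]
width: 0.012
gripper_force: 39.1
```

Emit:
carry_out --linear '[[0,0,-0.004],[0,0,-0.003],[0,0,0],[0,0,0]]' --angular '[[0,0,0],[0,0,0],[0,0,0],[0,0,0]]' --hand '[0,0,0,0]'

```text
clock: 21.37
position: [0.4918, 0.3757, 0.0322]
ee_rot: [-0.001, 0.707, 0.707, 0.002]
contact_force: [0.1, 0.1, -0.5]
width: 0.0118
gripper_force: 39.1
```

Emit:
carry_out --linear '[[0,0,-0.004],[0,0,-0.003],[0,0,0],[0,0,0]]' --angular '[[0,0,0],[0,0,0],[0,0,0],[0,0,0]]' --hand '[0,0,0,0]'

```text
clock: 21.7
position: [0.4916, 0.3756, 0.0282]
ee_rot: [-0.001, 0.707, 0.707, 0.001]
contact_force: [-0.8, 0.2, 1.9]
width: 0.0121
gripper_force: 39.4
```

Emit:
carry_out --linear '[[0,0,-0.002],[0,0,0],[0,0,0]]' --angular '[[0,0,0],[0,0,0],[0,0,0]]' --hand '[0,0,0]'

```text
clock: 21.95
position: [0.4916, 0.3756, 0.0281]
ee_rot: [-0.001, 0.707, 0.707, 0.001]
contact_force: [-0.9, -0.6, 7.9]
width: 0.0117
gripper_force: 40.2
```

In contact with the tray floor. Release, then rise.

Emit:
carry_out --linear '[[0,0,0.001],[0,0,0],[0,0,0],[0,0,0],[0,0,0]]' --angular '[[0,0,0],[0,0,0],[0,0,0],[0,0,0],[0,0,0]]' --hand '[0,0.2,0.3,0.3,0.3]'

```text
clock: 22.37
position: [0.4912, 0.3752, 0.0269]
ee_rot: [-0.001, 0.707, 0.707, 0.001]
contact_force: [0.9, -0.2, 0.5]
width: 0.0253
gripper_force: 0.0
```

Emit:
carry_out --linear '[[0,0,0.01],[0,0,0.03],[0,0,0.06],[0,0,0.06],[0,0,0.06],[0,0,0.06],[0,0,0],[0,0,0]]' --angular '[[0,0,0],[0,0,0],[0,0,0],[0,0,0],[0,0,0],[0,0,0],[0,0,0],[0,0,0]]' --hand '[0.3,0.3,0.3,0.3,0.3,0.3,0.3,0.3]'

```text
clock: 23.03
position: [0.4925, 0.376, 0.1699]
ee_rot: [-0.0, 0.707, 0.707, 0.003]
contact_force: [-0.2, 0.2, -1.1]
width: 0.0255
gripper_force: 0.0
```

```bash
python3 - <<'E'
from h import *
np.set_printoptions(precision=4,suppress=True)
s=manip.get_state();w=manip.get_image("wrist");c=cam("wrist",s);cv2.imwrite("pics/w10.png",cv2.cvtColor(w,cv2.COLOR_RGB2BGR))
h=cv2.cvtColor(w,cv2.COLOR_RGB2HSV);m=cv2.inRange(h,(3,150,80),(18,255,255))
n,l,st,ce=cv2.connectedComponentsWithStats(m)
for i in range(1,n):
    if st[i,4]>40:
        x,y,W,H,A=st[i];print(st[i],plane(c,(x+W/2,y),.007),plane(c,(x+W/2,y+H),.007))
print(s["position"],s["clock"],s["gripper_force"])
# dish unmoved? compare top pictures around it
t=manip.get_image("top");t0=cv2.cvtColor(cv2.imread("pics/top0.png"),cv2.COLOR_BGR2RGB)
a,b=[cv2.cvtColor(q,cv2.COLOR_RGB2GRAY)[205:262,355:445].astype(np.float32) for q in(t0,t)]
print("dish shift px",cv2.phaseCorrelate(a,b,cv2.createHanningWindow(a.shape[::-1],cv2.CV_32F)))
E
```

```text
[266 149  17  86 583] [0.4913 0.4164 0.007 ] [0.4912 0.338  0.007 ]
[0.4925 0.376  0.1699] 23.0333 0.0
dish shift px ((0.08713815520700763, -0.057805058703397805), 0.9222268318246912)
```

The spatula handle now lies at x 0.491, y 0.338–0.416 (predicted 0.414), so it rests in the middle of the tray. The dish has not moved and the arm is clear.

```bash
python3 -c "
from rig import manip
print(manip.sign_off())"
```

```text
the job is handed in; nothing more can be done
None
```

Both tools were dipped for about a second each and laid down: the forceps in the kidney dish and the spatula on the tray. I handed the job in at about 23 s and no verdict came back; I also viewed 11 pictures, one over the limit of 10.

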